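# Take the grater off its keeper hook

## Robot

A 6-joint arm with a two-finger parallel gripper is mounted at the origin on the work surface. World frame = base frame: x ahead of the robot, y to its left, z up, the work surface at z = 0. Lengths are in m, angles in rad, forces in N, time in s.
With the tool pointing down it reaches from about 0.35 to 0.975 m from the base axis. Payload 4.9 kg.
Tool frame: the origin (TCP) lies at the very end of the fingers, on their centre line; the grasp point (between the pads) lies 19 mm behind it; z points along the fingers, y is the line along which they close (so a half turn about z gives the same grasp; the last joint's range is limited). The gripper opens to 85 mm and grips with 20 to 120 N. Pads are 22 mm wide; open, the fingers measure 114 mm over their backs; the gripper's body (76 mm by 85 mm) begins 54 mm behind the grasp point. The pads swing forward as they close: fully open they stand 13 mm farther back than shut.
Start: joints at [1.222, 0.053, 1.613, -0, 1.476, -0.119], TCP at [0.142, 0.609, 0.231] pointing down, gripper open.
Joint ranges: [-3.01, 3.01], [-1.01, 2.22], [0.06, 2.58], [-1.02, 4.17], [0.09, 2.62], [-3.14, 3.14]. Speed limits (rad/s): [2.57, 2.57, 3.14, 3.14, 3.14, 3.14].

## Interface

Orientations are given as a rotation vector (axis times angle).
In Python, from station import ctrl gives the robot as it stands.
- The arm moves only by the tool jog_arm, never from a script. Its argument "plan" is a list of rows, each a list of 7 numbers: the shift along the tool's x, y, z in units of 0.02 m (1.0 is 0.02 m), then the turn, a rotation vector about the tool's x, y, z in units of 45 degrees (1.0 is 45 degrees), then the opening, from -1 (shut) to 1 (fully open). A call has 1 to 8 rows; each row shifts and turns the commanded pose from where the row before left it, along the tool's axes as they then stand; what a row does not reach is not made up. A row lasts 1/10 s, in which the tool goes at most 50 mm and 8.59 degrees, less where a joint would pass 70% of its speed; a pose out of reach is approached as far as the arm can. A call with a number of a shift or a turn outside -1 to 1 is refused whole. A call with a gripper value outside its range is refused whole. The fingers move at their own pace and stop on an object; "grip_force" is the grip in N (left out, the last holds). Time passes only in rows, so rows that do not move let the fingers close. It gives the time, the measured TCP pose, the force, the opening and the grip force at its end, in the units of the state.
- ctrl.get_obs(): the state, without advancing time (a new reading comes with each control period).
- ctrl.get_image(name): name is "scene" or "side" or "wrist"; returns (picture, depth): 384x512x3 uint8, red, green, blue; 384x512 float32, m along the optical axis (not along the pixel's ray), 0 where there is no reading.
- ctrl.camera_info(name): a dict with "camera_matrix" (3x3 intrinsics, pixels), "rvec" (rotation vector, rad) and "tvec" (3), from world to camera coordinates, as OpenCV has them; the wrist camera has in their place "T_tool_cam" (4x4, takes a point from camera to tool coordinates, whose origin is the TCP and whose axes are the flange's). Camera axes: x right, y down, z forward; pixel columns grow to the right and rows downward; lengths in m; the calibration is good to about 2 mm. A picture is of the moment at which its call begins: read the wrist's pose just before it. camera_info takes no time and is no camera call.
- ctrl.finish_job(): hands the job in; it is judged then, once.
The state is a dict: "t": time; "q": joint angles; "dq": joint speeds; "effort": joint torques, N m; "tool_pos": TCP position; "tool_rot": TCP orientation; "contact_force": force on the tool from outside, world axes, zero at the start; "wrist_torque": the same for the moment, N m; "opening": finger opening in m; "grip_force": force on a finger pad.
Only numpy, scipy, OpenCV 4.12 (cv2) and the standard library are available. Lean on these libraries where they do the work, as an engineer would, in place of code of your own. Each camera call takes 0.05 s, during which the arm holds its last target. There are 200 camera calls.

## Task

Take the box grater off its safety hook: grip its top bar between the two prongs, draw it gently forward until the sprung keeper is pressed fully open, and with the keeper held open lift the bar up past the fixed nibs and out of the front of the hook. Then stand the grater upright, gently, on a clear part of the chopping board with its whole foot on the board and let go. Never force anything against the hook, and leave the other kitchen things where they are.

Things in the scene. Friction and masses are not known exactly. Their poses are not given: they have to be found in the camera images.
- stand: Steel hook stand, fixed. Base plate 200 x 180 x 10 mm; origin on the counter below the hook, z up, front (open, keeper side) at -x. Post at x +118..+138, 245 high. The hook head (prongs, nibs, keeper together) is clamped by eye: it sits up to 20 mm either way along x from the nominal places given below; this offset is not measured. Above 12 N on the stand is too much.
- hook (a point): Nominal hook centre, on the stand, axes as the stand; z = 240, the height of the bar's centre when hung. Two prongs along x at y = +-32 mm (8 wide, 10 thick, floor 5 below this point), from x -20 to +95, joined by a cross piece at x +89..+101. A rear wall at x = +47 ends the bar's free play, the shut keeper the front. Drawn 75 mm forward, the bar is out of the hook.
- nibs (a point): Nominal front end of the rigid nibs, one over each prong, at the height of their undersides (z = 248, top 253); they reach from here (x = -7) back past the rear wall. Lifting from rest meets them. The bar clears them only with its centre 12 mm or more in front of the hook's true centre. 20 mm of lift takes the bar over nibs and keeper; over 25 mm the grater's body meets the keeper shaft.
- keeper_front (a point): Nominal rear face (x = -7) of the shut sprung keeper: a 6 mm shaft along y, 27 below, an upright blade outside each prong (y +-37..42, top z = 252). It tips forward only, springs shut. Pressed by the bar: 3 N at first, 6 N when open (plus 2 to 4 N if the bar drags on the prongs), then a hard stop with the bar's centre about 14 mm in front of the hook's true centre.
- grater: Steel box grater, about 0.3 kg, hollow, 116 mm (its y) by 84 mm (its x) at the foot, 100 x 52 mm at the top of the body, 142 mm tall; origin at the centre of its foot, z up. Two 8 mm legs at y = +-55 carry a straight black bar above the body. Starts hanging with its bar across both prongs, bar along the stand's y, inside the closed hook, the foot 22 mm above the stand's base plate.
- grater_bar (a point): Centre of the grater's top bar: 118 mm long along the grater's y, 10 mm wide (x) and 10 mm high, 208 mm above the foot; its middle, between the prongs, is free to be gripped from above with the fingers closing along the grater's x (54 mm free between the prongs; at least 40 mm free behind the bar before the cross piece, so do not open the fingers fully).
- board: Wooden chopping board, fixed, 220 mm (x) by 260 mm (y), 20 mm thick; origin at the centre of its underside, top at z = 20. The ramekin stands on its corner at about x = +72, y = +90.
- ramekin: Small white bowl, 60 mm across, 32 mm high, on a corner of the board; origin under its centre. Leave alone.
- spice_jar: Amber glass jar, 40 mm across, 85 mm high; origin under its centre. Leave alone.
- mug: White mug, 76 mm across, 90 mm high; origin under its centre. Leave alone.
- bowl: Steel mixing bowl, 100 mm across, 50 mm high; origin under its centre. Leave alone.
- tin: Aluminium tin, 72 mm across, 100 mm high; origin under its centre. Leave alone.
- spatula: Dark wooden spatula lying on the counter; origin under its middle. Leave alone.
Things that resemble listed ones, but are neither listed nor needed, are in the scene too. Leave any pink look-alike of the grater alone.

How it is judged:
On the way:
1. the grater is lifted out of the hook: its bar is more than 50 mm in front of the stand's origin and touches no part of the stand (x of grater_bar in the frame of stand below -0.05 m and contact force between grater and stand below 0.1 N), for 0.1 s.
At the end, for the whole second after the job is handed in: The grater stands upright (within 0.06 rad) and at rest on the chopping board, the centre of its foot within 70 mm of the board's centre along the board's x and 90 mm along its y, its foot at the board's top (within 6 mm), and released (x of grater in the frame of board between -0.07 and 0.07 m and y of grater in the frame of board between -0.09 and 0.09 m and z of grater in the frame of board between 0.016 and 0.026 m and angle between grater's own z axis and vertical below 0.06 rad and contact force between grater and board above 0.5 N and linear speed of grater below 0.02 m/s); the robot touches nothing.
It fails at once if any part of the hook stand is loaded with more than 12 N (contact force between stand and anything else above 12 N).
It fails at once if the grater is set down on the board with more than 60 N (contact force between grater and board above 60 N).
It fails at once if the grater comes down on the board too fast: over 0.35 m/s with its foot less than 40 mm above the board (x of grater in the frame of board between -0.11 and 0.11 m and y of grater in the frame of board between -0.13 and 0.13 m and z of grater in the frame of board below 0.06 m and linear speed of grater above 0.35 m/s).
It fails at once if one of the other kitchen things is moved by more than 30 mm (distance of any of ramekin, spice_jar, mug, bowl, tin, spatula from where it was at the start of the episode above 0.03 m).
It also fails if it takes over 64 s, if anything falls off the work surface, if the arm or the gripper's body presses on something with over 40 N, if the wrist force passes 120 N, or if a joint passes its speed limit or range.

## Working session

There is one attempt and no reset: what is moved stays moved. The work goes in short steps, Python scripts to look and compute and a tool call to move; the robot and the scene stay as the last step left them, time stands still between calls to the robot, and variables do not carry over. Pictures are saved under pics/ and viewed, at most 10 in all, crops included, and the job is handed in when it is done.

Besides the shell and the picture viewer there is one more tool, called after "Emit:" as a command line: name --pt "numbers of a row" for each row, then --argument value for the rest. jog_arm: Moves the arm, as the interface text tells. Shifts and turns lie within -1 to 1; 1 stands for 0.02 m of shift or 45 degrees of turn. Its arguments: {"type":"object","properties":{"plan":{"type":"array"},"grip_force":{"type":"number"}},"required":["plan"]}

```bash
mkdir -p pics; cat > h.py <<'E'
import numpy as np, cv2
from station import ctrl
from scipy.spatial.transform import Rotation as R
def cam(n):
    o=ctrl.get_obs(); p,d=ctrl.get_image(n); i=ctrl.camera_info(n); K=np.array(i["camera_matrix"])
    if n=="wrist":
        T=np.eye(4);T[:3,:3]=R.from_rotvec(o["tool_rot"]).as_matrix();T[:3,3]=o["tool_pos"];T=T@np.array(i["T_tool_cam"])
    else:
        E=np.eye(4);E[:3,:3]=cv2.Rodrigues(np.array(i["rvec"],float))[0];E[:3,3]=np.ravel(i["tvec"]);T=np.linalg.inv(E)
    v,u=np.mgrid[:384,:512]
    P=np.stack([(u-K[0,2])/K[0,0]*d,(v-K[1,2])/K[1,1]*d,d],-1)@T[:3,:3].T+T[:3,3]
    P[d==0]=np.nan
    return p,P,T,K
def save(name,p): cv2.imwrite("pics/"+name+".png",p[:,:,::-1])
E
python3 - <<'E'
from h import *
a=[cam(n) for n in("scene","side")]
for n,c in zip(("scene","side"),a):
    np.savez("/tmp/"+n,p=c[0],P=c[1],T=c[2],K=c[3]); print(n,c[2][:3,3])
save("two",cv2.resize(np.hstack([c[0] for c in a]),(800,300)))
save("scene0",cv2.resize(a[0][0],(800,600)))
o=ctrl.get_obs();print(o)
E
```

```text
scene [ 1.33965706 -0.65787618  0.87774046]
side [0.33551675 0.80556644 1.13362958]
{'t': 0.1, 'q': array([ 1.22201298e+00,  5.32701689e-02,  1.61420265e+00,  9.99771920e-06,
        1.47600535e+00, -1.18995876e-01]), 'dq': array([-0.00109235,  0.00025484, -0.00189266,  0.00196864, -0.00029844,
        0.00101008]), 'effort': array([ 2.95830596e-04, -3.94901276e+01, -3.71363819e+01, -1.40184643e-04,
        3.86589876e-03,  1.30438798e-05]), 'tool_pos': array([0.1421499 , 0.60802016, 0.23017133]), 'tool_rot': array([-3.60105847e-01, -3.12043484e+00,  2.87708355e-03]), 'contact_force': array([ 0.56520613, -0.12066259,  0.23064333]), 'wrist_torque': array([ 0.03985098, -0.00564386, -0.00563998]), 'grip_force': 0.0, 'opening': 0.0856943295770853}
```

View pics/scene0.png

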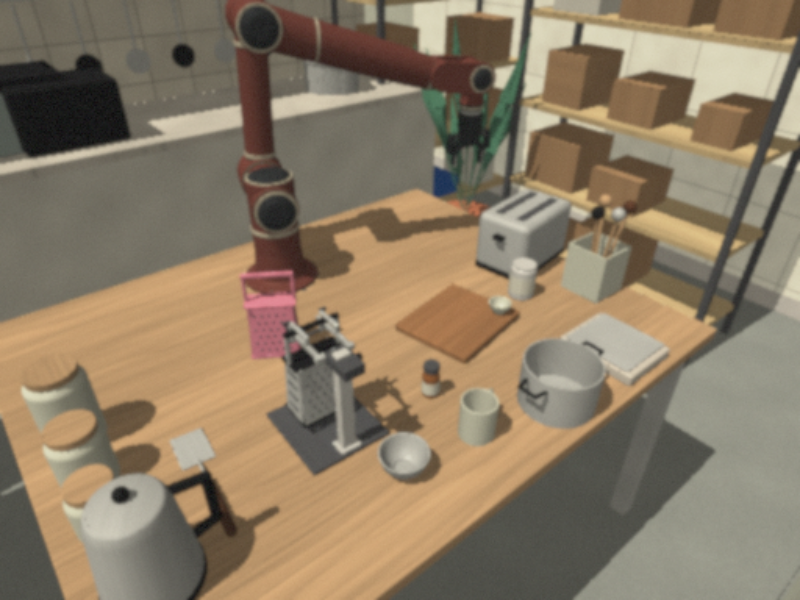

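View pics/two.png

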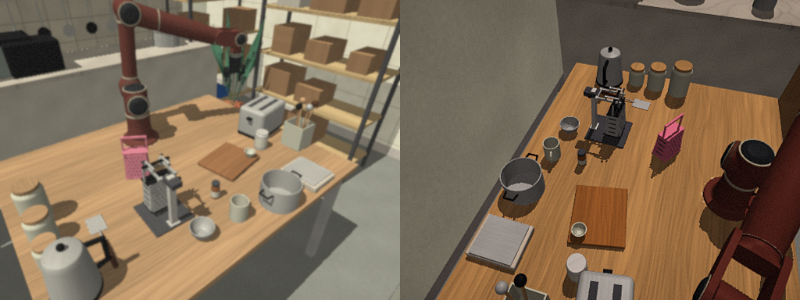

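Candidates: the steel grater hanging on the hook at scene (312,375), in 800x600 pixels, and the pink look-alike at (270,315). I choose the steel one on the hook. The board is at (458,322), with the ramekin on its right corner.

```bash
python3 - <<'E'
from h import *
for n in("scene","side"):
    z=np.load(f"/tmp/{n}.npz");p=z["p"].astype(int);P=z["P"];K=z["K"]
    Z=P[...,2];X=P[...,0];Y=P[...,1]
    br=p.sum(-1)
    def rect(m,l):
        k=cv2.morphologyEx(m.astype(np.uint8),cv2.MORPH_OPEN,np.ones((2,2)))
        c,lab,st,ce=cv2.connectedComponentsWithStats(k)
        for i in np.argsort(-st[1:,4])[:2]+1:
            mm=lab==i; q=P[mm]; print(n,l,st[i,4],ce[i].round(),cv2.minAreaRect(q[:,:2].astype(np.float32)),np.median(q[:,2]).round(4))
    rect((Z>.012)&(Z<.03)&(X>.2)&(X<1.1)&(abs(Y)<.6)&(br>150),"board")
    rect((Z>.0)&(Z<.02)&(br<250)&(p.max(-1)-p.min(-1)<25)&(X>.2)&(X<1.1),"plate")
    rect((Z>.225)&(Z<.27)&(X>.3)&(X<1.)&(abs(Y)<.5),"top")
z=np.load("/tmp/scene.npz");c=z["p"].astype(np.uint8)[185:305,165:265]
z2=np.load("/tmp/side.npz");d=z2["p"].astype(np.uint8)[100:200,220:320]
save("crop1",np.hstack([cv2.resize(c,(400,480),interpolation=cv2.INTER_CUBIC),cv2.resize(d,(400,480),interpolation=cv2.INTER_CUBIC)]))
E
```

```text
scene board 1991 [293. 206.] ((0.5114291906356812, 0.24582237005233765), (0.21340318024158478, 0.28214770555496216), 10.831671714782715) nan
scene board 231 [408. 235.] ((0.9238385558128357, 0.46174144744873047), (0.21931323409080505, 0.07337191700935364), 73.41559600830078) 0.0207
scene plate 178 [239. 277.] ((0.6819096207618713, -0.17111176252365112), (0.043694041669368744, 0.06829375773668289), 14.528802871704102) 0.0084
scene plate 110 [207. 273.] ((0.6120226979255676, -0.25044822692871094), (0.05883510410785675, 0.07752722501754761), 58.92333984375) nan
scene top 841 [210. 221.] ((0.46399813890457153, -0.13483309745788574), (0.17705993354320526, 0.5436316728591919), 63.491355895996094) nan
side board 4692 [259. 276.] ((0.49796783924102783, 0.23364923894405365), (0.21840843558311462, 0.26310911774635315), 11.524489402770996) nan
side board 113 [134. 341.] ((0.7803381681442261, 0.5338132381439209), (0.10653631389141083, 0.017417002469301224), 8.89647102355957) nan
side plate 1007 [266. 172.] ((0.5891528725624084, -0.22621461749076843), (0.17562894523143768, 0.18931050598621368), 85.42205047607422) nan
side plate 523 [159. 228.] ((0.842024028301239, 0.16711263358592987), (0.09911332279443741, 0.1619788408279419), 78.23210144042969) nan
side top 607 [262. 122.] ((0.6248788237571716, -0.3636743128299713), (0.15557123720645905, 0.405025839805603), 9.200798034667969) nan
side top 6 [288. 115.] ((0.5633561611175537, -0.41768449544906616), (0.004325283691287041, 0.31890401244163513), 9.674893379211426) 0.005
```

View pics/crop1.png

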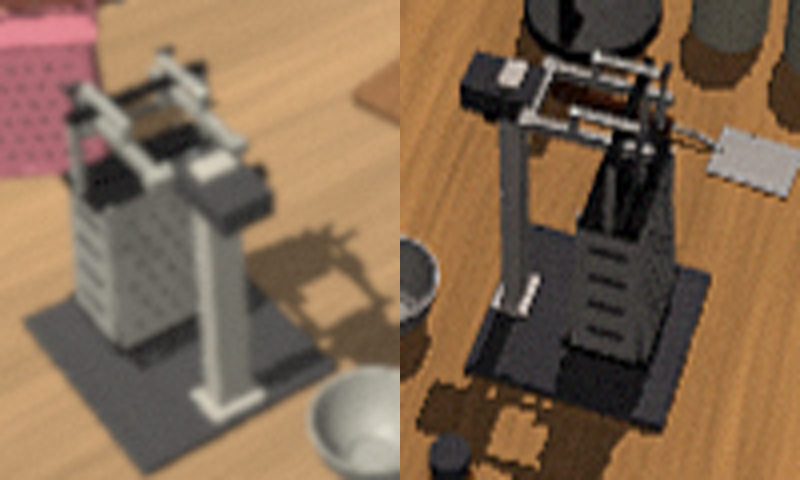

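Crop 1 shows the steel grater's black bar lying across both prongs, just behind the keeper. The front faces the robot. Plate corners in the crop: scene (25,320), (148,472), (335,365); side (712,272), (660,428), (468,370).

```bash
python3 - <<'E'
from h import *
def bp(n,u,v,h):
    z=np.load(f"/tmp/{n}.npz");K=z["K"];T=z["T"]
    r=T[:3,:3]@np.linalg.inv(K)@[u,v,1];t=T[:3,3];return (t+r*(h-t[2])/r[2])[:2]
a=np.array([bp("scene",165+x/4,185+y/4,.01) for x,y in[(25,320),(148,472),(335,365)]])
b=np.array([bp("side",220+(x-400)/4,100+y/4.8,.01) for x,y in[(712,272),(660,428),(468,370)]])
for q in(a,b):
    e=np.diff(q,axis=0);print(q.round(4).tolist(),np.linalg.norm(e,axis=1).round(4),np.degrees(np.arctan2(e[:,1],e[:,0])).round(1),"ctr",((q[0]+q[2])/2).round(4))
z=np.load("/tmp/side.npz");P=z["P"];m=(P[...,2]>.22)&(P[...,2]<.3)
print("ramekin",bp("side",228,294,.052), P[290:298,224:232].reshape(-1,3).mean(0))
# bar ends / prongs in side crop
for n,x,y in[("post top",515,72),("barfar",640,75),]:
    print(n,bp("side",220+(x-400)/4,100+y/4.8,.245))
for n,x,y in[("bar l",72,108),("bar r",200,72)]:
    print(n,bp("scene",165+x/4,185+y/4,.245))
E
```

```text
[[0.5002, -0.314], [0.6958, -0.3204], [0.7005, -0.1477]] [0.1957 0.1728] [-1.9 88.4] ctr [ 0.6004 -0.2308]
[[0.4864, -0.3173], [0.496, -0.1356], [0.6875, -0.142]] [0.182  0.1916] [87.  -1.9] ctr [ 0.5869 -0.2297]
ramekin [0.55512805 0.33990407] [0.56163283 0.32915687 0.02959387]
post top [ 0.66619298 -0.23522448]
barfar [ 0.5597047  -0.26352532]
bar l [ 0.5599382  -0.27696205]
bar r [ 0.58078944 -0.18008041]
```

Emit:
jog_arm --pt "0 0 -1 0 0 0.19 0" --pt "0 0 -1 0 0 0.19 0" --pt "0 0 -1 0 0 0.19 0" --pt "0 0 -1 0 0 0.19 0" --pt "0 0 -1 0 0 0.19 0" --pt "0 0 0 0 0 0.19 0" --pt "0 0 0 0 0 0.19 0" --pt "0 0 0 0 0 0.19 0"

```text
t: 0.9
tool_pos: [0.1423, 0.6084, 0.3309]
tool_rot: [2.059, 2.372, -0.001]
contact_force: [-0.8, -0.3, 0.1]
opening: 0.0425
grip_force: 0.0
```

Emit:
jog_arm --pt "0 0 0 0 0 0.19 0" --pt "0 0 0 0 0 0.04 0" --pt "0 0 0 0 0 0 0"

```text
t: 1.2
tool_pos: [0.1423, 0.6083, 0.3306]
tool_rot: [2.258, 2.184, -0.002]
contact_force: [-0.6, -0.1, -0.2]
opening: 0.0426
grip_force: 0.0
```

Emit:
jog_arm --pt "-1 0.55 0 0 0 0 0" --pt "-1 0.55 0 0 0 0 0" --pt "-1 0.55 0 0 0 0 0" --pt "-1 0.55 0 0 0 0 0" --pt "-1 0.55 0 0 0 0 0" --pt "-1 0.55 0 0 0 0 0" --pt "-1 0.55 0 0 0 0 0" --pt "-1 0.55 0 0 0 0 0"

```text
t: 2.0
tool_pos: [0.2252, 0.4447, 0.331]
tool_rot: [2.257, 2.185, -0.001]
contact_force: [-0.2, 0.3, -0.1]
opening: 0.0423
grip_force: 0.0
```

Emit:
jog_arm --pt "-1 0.55 0 0 0 0 0" --pt "-1 0.55 0 0 0 0 0" --pt "-1 0.55 0 0 0 0 0" --pt "-1 0.55 0 0 0 0 0" --pt "-1 0.55 0 0 0 0 0" --pt "-1 0.55 0 0 0 0 0" --pt "-1 0.55 0 0 0 0 0" --pt "-1 0.55 0 0 0 0 0"

```text
t: 2.8
tool_pos: [0.3077, 0.2819, 0.3311]
tool_rot: [-2.257, -2.185, 0.0]
contact_force: [1.1, -0.3, -0.3]
opening: 0.0426
grip_force: 0.0
```

Emit:
jog_arm --pt "-1 0.55 0 0 0 0 0" --pt "-1 0.55 0 0 0 0 0" --pt "-1 0.55 0 0 0 0 0" --pt "-1 0.55 0 0 0 0 0" --pt "-1 0.55 0 0 0 0 0" --pt "-1 0.55 0 0 0 0 0" --pt "-1 0.55 0 0 0 0 0" --pt "-1 0.55 0 0 0 0 0"

```text
t: 3.6
tool_pos: [0.3903, 0.1191, 0.3311]
tool_rot: [-2.257, -2.185, 0.0]
contact_force: [0.0, -0.0, -0.0]
opening: 0.0427
grip_force: 0.0
```

Emit:
jog_arm --pt "-1 0.55 0 0 0 0 0" --pt "-1 0.55 0 0 0 0 0" --pt "-1 0.55 0 0 0 0 0" --pt "-1 0.55 0 0 0 0 0" --pt "-1 0.55 0 0 0 0 0" --pt "-1 0.55 0 0 0 0 0" --pt "-1 0.55 0 0 0 0 0" --pt "-1 0.55 0 0 0 0 0"

```text
t: 4.4
tool_pos: [0.473, -0.0438, 0.331]
tool_rot: [-2.257, -2.185, 0.0]
contact_force: [-0.2, -0.2, 0.4]
opening: 0.043
grip_force: 0.0
```

Emit:
jog_arm --pt "-1 0.55 0 0 0 0 0" --pt "-1 0.55 0 0 0 0 0" --pt "-1 0.55 0 0 0 0 0" --pt "-1 0.55 0 0 0 0 0" --pt "-1 0.55 0 0 0 0 0" --pt "-1 0.5 0 0 0 0 0" --pt "-0.5 0.3 0 0 0 0 0" --pt "0 0 0 0 0 0 0"

```text
t: 5.2
tool_pos: [0.5395, -0.1759, 0.3306]
tool_rot: [-2.258, -2.182, 0.001]
contact_force: [0.0, 0.6, 0.1]
opening: 0.0426
grip_force: 0.0
```

```bash
python3 - <<'E'
from h import *
c=cam("wrist");o=ctrl.get_obs();print(o["tool_pos"],o["tool_rot"],c[2][:3].round(3))
np.savez("/tmp/w1",p=c[0],P=c[1],T=c[2],K=c[3]);save("w1",c[0])
E
```

```text
[ 0.53928211 -0.17513196  0.33086821] [-2.25756425e+00 -2.18292072e+00  1.31937332e-04] [[ 0.999 -0.033 -0.011  0.543]
 [-0.035 -0.945 -0.326 -0.092]
 [ 0.001  0.326 -0.945  0.473]]
```

View pics/w1.png

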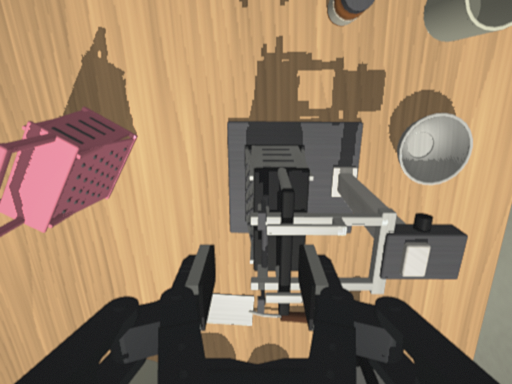

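Wrist view: the bar is the dark vertical strip at column 286 (rows 170–315), the keeper shaft and blades are at about column 262, the prongs at rows 220 and 286, and the plate's far edge runs (228,122)–(361,122).

```bash
python3 - <<'E'
from h import *
z=np.load("/tmp/w1.npz");P=z["P"];K=z["K"];T=z["T"]
def bp(u,v,h):
    r=T[:3,:3]@np.linalg.inv(K)@[u,v,1];t=T[:3,3];return (t+r*(h-t[2])/r[2])[:2].round(4)
for v in(180,190,200,235,245,255,265,275):
    print(v,[(u,*(P[v,u]*1000).round().tolist()) for u in range(278,296,2)])
print("keeper",[(u,*(P[245,u]*1000).round().tolist()) for u in range(250,276,2)])
print("plate",bp(228,122,.01),bp(361,122,.01),bp(228,232,.01))
print("prong rows col 330",[(v,*(P[v,330]*1000).round().tolist()) for v in range(210,300,3) if P[v,330,2]>.2])
for a,b in((252,214),(252,286)):
  print("tips",bp(a,b,.245))
c=z["p"].astype(np.uint8)[140:330,215:415]
save("w1c",cv2.resize(c,(630,600),interpolation=cv2.INTER_CUBIC))
E
```

```text
180 [(278, 561.0, -181.0, 174.0), (280, 561.0, -171.0, 208.0), (282, 562.0, -169.0, 214.0), (284, 564.0, -169.0, 214.0), (286, 565.0, -169.0, 215.0), (288, 567.0, -170.0, 213.0), (290, 573.0, -182.0, 173.0), (292, 575.0, -182.0, 174.0), (294, 577.0, -182.0, 172.0)]
190 [(278, 561.0, -192.0, 173.0), (280, 563.0, -192.0, 174.0), (282, 560.0, -170.0, 239.0), (284, nan, nan, nan), (286, 563.0, -169.0, 242.0), (288, 564.0, -169.0, 243.0), (290, 566.0, -170.0, 242.0), (292, 568.0, -169.0, 242.0), (294, 577.0, -192.0, 174.0)]
200 [(278, 561.0, -203.0, 173.0), (280, 563.0, -203.0, 173.0), (282, 560.0, -177.0, 244.0), (284, 561.0, -177.0, 244.0), (286, 563.0, -177.0, 244.0), (288, 564.0, -177.0, 245.0), (290, 566.0, -176.0, 245.0), (292, 567.0, -177.0, 244.0), (294, 569.0, -178.0, 242.0)]
235 [(278, 560.0, -242.0, 174.0), (280, 558.0, -209.0, 241.0), (282, 559.0, -207.0, 244.0), (284, 561.0, -207.0, 244.0), (286, 563.0, -208.0, 243.0), (288, 564.0, -207.0, 245.0), (290, 566.0, -207.0, 245.0), (292, 568.0, -208.0, 243.0), (294, 577.0, -243.0, 173.0)]
245 [(278, 560.0, -253.0, 175.0), (280, 558
[... 1428 characters left out ...]
0.1465] [ 0.4884 -0.3158]
prong rows col 330 [(213, 602.0, -196.0, 227.0), (216, 601.0, -197.0, 232.0), (219, 600.0, -198.0, 236.0), (222, 600.0, -201.0, 235.0), (225, 596.0, -197.0, 250.0), (228, 596.0, -198.0, 252.0), (231, 596.0, -201.0, 253.0), (234, 596.0, -203.0, 253.0), (261, 574.0, -171.0, 344.0), (264, 574.0, -171.0, 347.0), (267, 573.0, -171.0, 349.0), (270, 573.0, -171.0, 352.0), (273, 572.0, -170.0, 355.0), (276, 572.0, -171.0, 357.0), (279, 571.0, -171.0, 359.0), (282, 570.0, -170.0, 362.0), (285, 570.0, -171.0, 363.0), (288, 568.0, -166.0, 372.0), (291, 567.0, -165.0, 376.0), (294, 567.0, -165.0, 377.0), (297, 567.0, -166.0, 377.0)]
tips [ 0.5358 -0.1874]
tips [ 0.5332 -0.2542]
```

View pics/w1c.png

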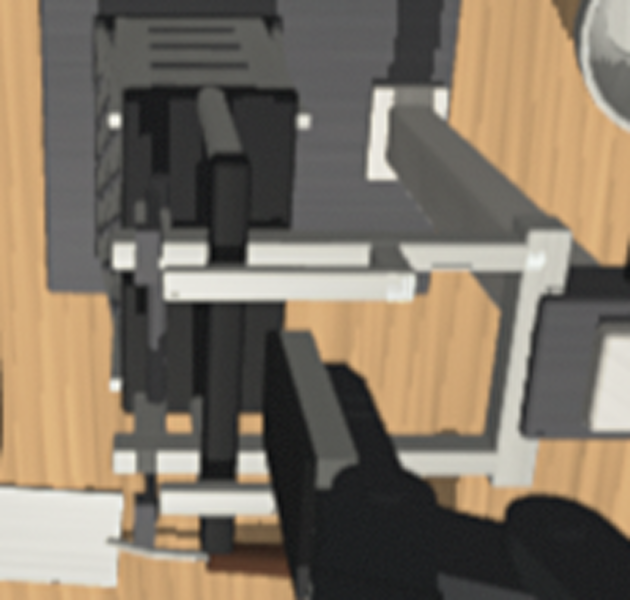

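Bar centre is at (0.5625, -0.229, 0.240) with yaw about -2°. That agrees with the given height and with the prong symmetry. The true hook centre is at x ≈ 0.555. I'll move over the bar and descend.

Emit:
jog_arm --pt "-0.9 0.45 0 0 0 0 0" --pt "-0.9 0.45 0 0 0 0 0" --pt "-0.85 0.35 0 0 0 0 0" --pt "0 0 0.6 0 0 0 0" --pt "0 0 0.8 0 0 0 0" --pt "0 0 0.8 0 0 0 0" --pt "0 0 0 0 0 0 0"

```text
t: 5.95
tool_pos: [0.5608, -0.2273, 0.2825]
tool_rot: [-2.252, -2.18, 0.003]
contact_force: [-0.7, 0.4, -0.1]
opening: 0.0428
grip_force: 0.0
```

```bash
python3 - <<'E'
from h import *
c=cam("wrist");o=ctrl.get_obs();print(o["tool_pos"],o["tool_rot"],o["contact_force"])
np.savez("/tmp/w2",p=c[0],P=c[1],T=c[2],K=c[3]);save("w2",cv2.resize(c[0][150:384,150:400],(640,599),interpolation=cv2.INTER_CUBIC))
P=c[1]
for m,l in (((P[...,2]>.236)&(P[...,2]<.25)&(c[0].sum(-1)<200),"dark z.24"),):
    q=P[m&(P[...,0]>.54)&(P[...,0]<.6)]; print(l,len(q))
    for y in np.arange(-.29,-.16,.01):
        s=q[abs(q[:,1]-y)<.005,0]
        if len(s)>3: print(round(y,3),s.min().round(4),s.max().round(4),len(s))
E
```

```text
[ 0.56141451 -0.227777    0.28438353] [-2.25419019e+00 -2.18157340e+00  2.00746007e-03] [-0.14356506  0.62958172  0.22017779]
dark z.24 2248
-0.29 0.5593 0.5641 6
-0.28 0.5558 0.5644 160
-0.27 0.5405 0.5644 43
-0.26 0.5401 0.5649 117
-0.25 0.5564 0.5665 197
-0.24 0.5567 0.5667 217
-0.23 0.5571 0.5669 228
-0.22 0.5574 0.5671 236
-0.21 0.5578 0.568 223
-0.2 0.5592 0.5676 25
-0.19 0.5452 0.5684 299
-0.18 0.5406 0.5693 300
-0.17 0.5594 0.5694 197
```

View pics/w2.png

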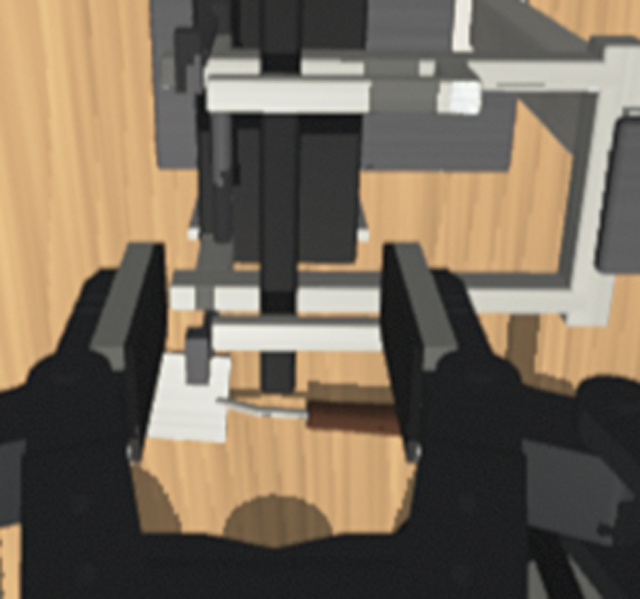

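The view shows the bar centred between the fingers (crop column 280) and clear of both prongs. I'll descend and close.

Emit:
jog_arm --pt "0 0.04 0.6 0 0 0 0" --pt "0 0 0.6 0 0 0 0" --pt "0 0 0.6 0 0 0 0" --pt "0 0 0.6 0 0 0 0" --pt "0 0 0.6 0 0 0 0" --pt "0 0 0 0 0 0 0" --pt "0 0 0 0 0 0 0" --grip_force 40

```text
t: 6.7
tool_pos: [0.5632, -0.229, 0.2269]
tool_rot: [-2.258, -2.183, 0.0]
contact_force: [0.8, 0.0, 0.9]
opening: 0.0425
grip_force: 0.0
```

Emit:
jog_arm --pt "0 0 0 0 0 0 -0.4" --pt "0 0 0 0 0 0 -0.5" --pt "0 0 0 0 0 0 -0.6" --pt "0 0 0 0 0 0 -0.7" --pt "0 0 0 0 0 0 -0.8" --pt "0 0 0 0 0 0 -1" --pt "0 0 0 0 0 0 -1" --pt "0 0 0 0 0 0 -1"

```text
t: 7.5
tool_pos: [0.5633, -0.2291, 0.2279]
tool_rot: [2.258, 2.184, -0.001]
contact_force: [-4.1, -0.2, 4.4]
opening: 0.0093
grip_force: 40.8
```

```bash
python3 - <<'E'
from h import *
z=np.load("/tmp/w2.npz");K=z["K"];T=z["T"]
def bp(u,v,h):
    r=T[:3,:3]@np.linalg.inv(K)@[u,v,1];t=T[:3,3];return (t+r*(h-t[2])/r[2])[:2].round(4)
for n,x,y,h in (("nib near",208,90,.253),("nib far",213,333,.253),("prong far",172,290,.245),("blade rear far",208,350,.252),("blade rear near",203,40,.252)):
    print(n,bp(150+x*250/640,150+y*234/599,h))
o=ctrl.get_obs();print(o["tool_pos"],o["tool_rot"],o["contact_force"],o["wrist_torque"],o["opening"],o["grip_force"])
E
```

```text
nib near [ 0.5473 -0.1969]
nib far [ 0.5448 -0.2607]
prong far [ 0.5341 -0.2529]
blade rear far [ 0.5432 -0.2663]
blade rear near [ 0.5468 -0.1856]
[ 0.56326764 -0.22911771  0.22788356] [ 2.25820436e+00  2.18383364e+00 -5.40616722e-04] [-4.08136365 -0.16244808  4.4470161 ] [ 0.02493204  0.61743121 -0.0344409 ] 0.00926581988299873 40.754767656326294
```

Emit:
jog_arm --pt "0 0 -0.03 0 0 0 -1" --pt "0 0 0 0 0 0 -1"

```text
t: 7.7
tool_pos: [0.5633, -0.2291, 0.2279]
tool_rot: [-2.258, -2.184, 0.0]
contact_force: [-3.2, 0.1, 4.0]
opening: 0.0087
grip_force: 40.6
```

Emit:
jog_arm --pt "0 -0.03 0 0 0 0 -1" --pt "0 0 0 0 0 0 -1"

```text
t: 7.9
tool_pos: [0.5633, -0.2291, 0.2279]
tool_rot: [2.257, 2.183, 0.001]
contact_force: [0.2, -1.4, 2.4]
opening: 0.0089
grip_force: 40.4
```

Emit:
jog_arm --pt "0 0 -0.04 0 0 0 -1" --pt "0 0 0 0 0 0 -1"

```text
t: 8.1
tool_pos: [0.5629, -0.2288, 0.228]
tool_rot: [-2.258, -2.184, -0.001]
contact_force: [0.6, -1.0, -1.9]
opening: 0.0087
grip_force: 40.0
```

Emit:
jog_arm --pt "0 0 -0.04 0 0 0 -1" --pt "0 0 0 0 0 0 -1"

```text
t: 8.3
tool_pos: [0.5622, -0.2285, 0.2282]
tool_rot: [-2.256, -2.182, 0.001]
contact_force: [-0.6, 1.0, -3.6]
opening: 0.0089
grip_force: 39.7
```

Emit:
jog_arm --pt "0 -0.05 0 0 0 0 -1" --pt "0 -0.1 0 0 0 0 -1" --pt "0 -0.1 0 0 0 0 -1" --pt "0 -0.1 0 0 0 0 -1" --pt "0 -0.05 0 0 0 0 -1" --pt "0 0 0 0 0 0 -1"

```text
t: 8.9
tool_pos: [0.5546, -0.2287, 0.2296]
tool_rot: [2.258, 2.184, 0.0]
contact_force: [-0.1, -0.1, -4.0]
opening: 0.0089
grip_force: 39.7
```

Emit:
jog_arm --pt "0 -0.05 0 0 0 0 -1" --pt "0 -0.05 0 0 0 0 -1" --pt "0 -0.05 0 0 0 0 -1" --pt "0 0 0 0 0 0 -1"

```text
t: 9.3
tool_pos: [0.5517, -0.2286, 0.2295]
tool_rot: [-2.258, -2.184, 0.0]
contact_force: [-0.5, -0.4, -3.5]
opening: 0.0092
grip_force: 39.7
```

Emit:
jog_arm --pt "0 -0.05 0 0 0 0 -1" --pt "0 -0.05 0 0 0 0 -1" --pt "0 0 0 0 0 0 -1"

```text
t: 9.6
tool_pos: [0.5501, -0.2286, 0.2296]
tool_rot: [2.258, 2.183, 0.001]
contact_force: [1.8, 0.0, -4.3]
opening: 0.0086
grip_force: 39.6
```

Emit:
jog_arm --pt "0 -0.05 0 0 0 0 -1" --pt "0 -0.05 0 0 0 0 -1" --pt "0 0 0 0 0 0 -1"

```text
t: 9.9
tool_pos: [0.548, -0.2285, 0.2296]
tool_rot: [2.258, 2.184, 0.001]
contact_force: [2.3, 0.5, -4.8]
opening: 0.0089
grip_force: 39.6
```

Emit:
jog_arm --pt "0 -0.05 0 0 0 0 -1" --pt "0 -0.05 0 0 0 0 -1" --pt "0 0 0 0 0 0 -1"

```text
t: 10.2
tool_pos: [0.5459, -0.2284, 0.2295]
tool_rot: [2.258, 2.184, 0.0]
contact_force: [5.0, -0.2, -5.0]
opening: 0.0089
grip_force: 39.5
```

Emit:
jog_arm --pt "0 -0.05 0 0 0 0 -1" --pt "0 -0.05 0 0 0 0 -1" --pt "0 0 0 0 0 0 -1"

```text
t: 10.5
tool_pos: [0.5438, -0.2283, 0.2295]
tool_rot: [2.258, 2.184, 0.0]
contact_force: [5.8, -0.2, -5.0]
opening: 0.0094
grip_force: 39.5
```

Emit:
jog_arm --pt "0 -0.05 0 0 0 0 -1" --pt "0 -0.05 0 0 0 0 -1" --pt "0 0 0 0 0 0 -1"

```text
t: 10.8
tool_pos: [0.542, -0.2283, 0.2297]
tool_rot: [2.258, 2.183, 0.001]
contact_force: [5.9, -0.7, -5.6]
opening: 0.009
grip_force: 39.6
```

Emit:
jog_arm --pt "0 -0.05 0 0 0 0 -1" --pt "0 0 0 0 0 0 -1"

```text
t: 11.0
tool_pos: [0.5412, -0.2283, 0.2298]
tool_rot: [2.257, 2.183, 0.001]
contact_force: [4.9, -1.5, -5.3]
opening: 0.0092
grip_force: 39.6
```

Emit:
jog_arm --pt "0 -0.04 0 0 0 0 -1" --pt "0 0 0 0 0 0 -1"

```text
t: 11.2
tool_pos: [0.5405, -0.2283, 0.2299]
tool_rot: [2.257, 2.183, 0.001]
contact_force: [6.3, 0.1, -4.9]
opening: 0.0086
grip_force: 39.6
```

Emit:
jog_arm --pt "0 -0.04 0 0 0 0 -1" --pt "0 0 0 0 0 0 -1"

```text
t: 11.4
tool_pos: [0.5397, -0.2282, 0.23]
tool_rot: [2.257, 2.183, 0.002]
contact_force: [5.7, 0.4, -5.5]
opening: 0.009
grip_force: 39.6
```

```bash
python3 - <<'E'
from h import *
c=cam("wrist");o=ctrl.get_obs();print(o["tool_pos"],o["contact_force"])
np.savez("/tmp/w3",p=c[0],P=c[1],T=c[2],K=c[3]);save("w3",cv2.resize(c[0][140:384,140:400],(640,600),interpolation=cv2.INTER_CUBIC))
E
```

```text
[ 0.53976423 -0.22826517  0.23004256] [ 4.54514912  1.06384012 -5.47637558]
```

View pics/w3.png

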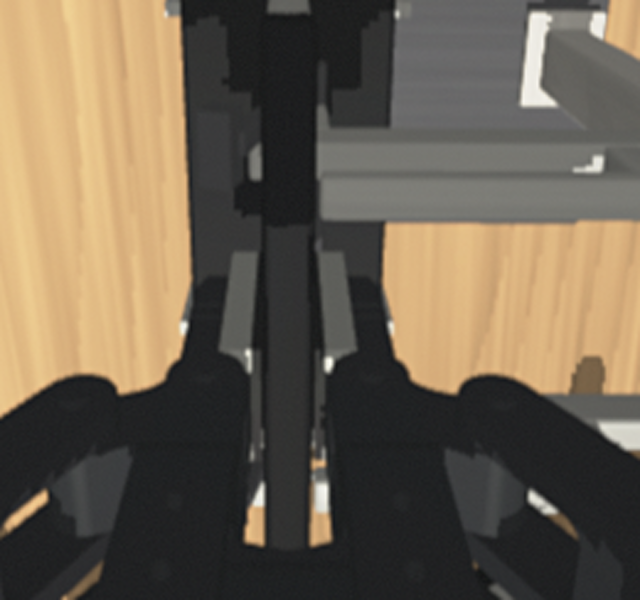

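The view shows the bar's rear edge (column 317) just ahead of the nib front (column 322). I'll go a little further, to the hard stop.

Emit:
jog_arm --pt "0 -0.03 0 0 0 0 -1" --pt "0 0 0 0 0 0 -1"

```text
t: 11.65
tool_pos: [0.5392, -0.2282, 0.2301]
tool_rot: [2.257, 2.183, 0.002]
contact_force: [5.8, -0.0, -5.2]
opening: 0.0091
grip_force: 39.6
```

Emit:
jog_arm --pt "0 -0.03 0 0 0 0 -1" --pt "0 0 0 0 0 0 -1"

```text
t: 11.85
tool_pos: [0.5386, -0.2282, 0.2301]
tool_rot: [2.257, 2.183, 0.002]
contact_force: [6.1, -0.4, -5.2]
opening: 0.009
grip_force: 39.6
```

Emit:
jog_arm --pt "0 -0.03 0 0 0 0 -1" --pt "0 0 0 0 0 0 -1"

```text
t: 12.05
tool_pos: [0.5381, -0.2282, 0.2302]
tool_rot: [2.257, 2.183, 0.002]
contact_force: [5.1, -0.1, -4.9]
opening: 0.0089
grip_force: 39.6
```

Emit:
jog_arm --pt "0 -0.02 0 0 0 0 -1" --pt "0 0 0 0 0 0 -1"

```text
t: 12.25
tool_pos: [0.5377, -0.2282, 0.2302]
tool_rot: [2.257, 2.183, 0.002]
contact_force: [6.0, 0.1, -5.0]
opening: 0.0086
grip_force: 39.6
```

Emit:
jog_arm --pt "0 -0.03 0 0 0 0 -1" --pt "0 0 0 0 0 0 -1"

```text
t: 12.45
tool_pos: [0.5372, -0.2282, 0.2302]
tool_rot: [2.257, 2.183, 0.002]
contact_force: [6.2, -0.3, -3.8]
opening: 0.0088
grip_force: 39.7
```

Emit:
jog_arm --pt "0 0 -0.05 0 0 0 -1" --pt "0 0 -0.05 0 0 0 -1" --pt "0 0 0 0 0 0 -1"

```text
t: 12.75
tool_pos: [0.5371, -0.2283, 0.2324]
tool_rot: [2.257, 2.183, 0.002]
contact_force: [5.8, -0.2, -3.6]
opening: 0.0088
grip_force: 39.7
```

Emit:
jog_arm --pt "0 0 -0.05 0 0 0 -1" --pt "0 0 -0.1 0 0 0 -1" --pt "0 0 -0.1 0 0 0 -1" --pt "0 0 0 0 0 0 -1"

```text
t: 13.15
tool_pos: [0.5368, -0.2282, 0.2374]
tool_rot: [2.257, 2.183, 0.001]
contact_force: [4.5, 0.4, -2.6]
opening: 0.0091
grip_force: 39.9
```

Emit:
jog_arm --pt "0 0 -0.1 0 0 0 -1" --pt "0 0 -0.1 0 0 0 -1" --pt "0 0 -0.1 0 0 0 -1" --pt "0 0 0 0 0 0 -1"

```text
t: 13.55
tool_pos: [0.5356, -0.2281, 0.2424]
tool_rot: [-2.257, -2.183, 0.002]
contact_force: [0.3, 0.6, -3.3]
opening: 0.009
grip_force: 39.7
```

Emit:
jog_arm --pt "0 0 -0.1 0 0 0 -1" --pt "0 0 -0.1 0 0 0 -1" --pt "0 0 -0.1 0 0 0 -1" --pt "0 0 0 0 0 0 -1"

```text
t: 13.95
tool_pos: [0.5365, -0.2282, 0.2489]
tool_rot: [2.258, 2.184, 0.0]
contact_force: [0.6, -0.9, -3.4]
opening: 0.009
grip_force: 39.7
```

Emit:
jog_arm --pt "0 -0.1 0 0 0 0 -1" --pt "0 -0.2 0 0 0 0 -1" --pt "0 -0.2 0 0 0 0 -1" --pt "0 0 0 0 0 0 -1"

```text
t: 14.35
tool_pos: [0.5257, -0.2277, 0.2484]
tool_rot: [-2.258, -2.183, 0.001]
contact_force: [0.8, -0.2, -3.1]
opening: 0.0089
grip_force: 39.7
```

Emit:
jog_arm --pt "0 -0.2 0 0 0 0 -1" --pt "0 -0.3 0 0 0 0 -1" --pt "0 -0.3 0 0 0 0 -1" --pt "0 -0.2 0 0 0 0 -1" --pt "0 0 0 0 0 0 -1"

```text
t: 14.85
tool_pos: [0.5058, -0.2271, 0.2486]
tool_rot: [-2.259, -2.184, 0.0]
contact_force: [0.4, -0.4, -3.3]
opening: 0.009
grip_force: 39.7
```

Emit:
jog_arm --pt "0 -0.3 0 0 0 0 -1" --pt "0 -0.5 0 0 0 0 -1" --pt "0 -0.5 0 0 0 0 -1" --pt "0 -0.5 0 0 0 0 -1" --pt "0 -0.3 0 0 0 0 -1" --pt "0 0 0 0 0 0 -1"

```text
t: 15.45
tool_pos: [0.4636, -0.2257, 0.2486]
tool_rot: [2.259, 2.183, -0.0]
contact_force: [-0.3, 0.3, -4.0]
opening: 0.0088
grip_force: 39.7
```

Emit:
jog_arm --pt "0 -0.3 -0.3 0 0 0 -1" --pt "0 0 -0.6 0 0 0 -1" --pt "0 0 -0.8 0 0 0 -1" --pt "0 0 -0.8 0 0 0 -1" --pt "0 0 -0.8 0 0 0 -1" --pt "0 0 -0.8 0 0 0 -1" --pt "0 0 -0.4 0 0 0 -1" --pt "0 0 0 0 0 0 -1"

```text
t: 16.25
tool_pos: [0.4591, -0.2259, 0.3408]
tool_rot: [2.256, 2.182, 0.001]
contact_force: [0.3, -0.7, -3.7]
opening: 0.009
grip_force: 39.7
```

```bash
python3 - <<'E'
from h import *
for n in("side","scene","w1"):
    z=np.load(f"/tmp/{n}.npz");p=z["p"].astype(int);P=z["P"]
    m=(p[...,0]-p[...,1]>60)&(p[...,2]-p[...,1]>15)&(P[...,2]>.01)&(P[...,0]<.6)
    q=P[m];print(n,len(q),np.percentile(q,[1,50,99],axis=0).round(3).tolist())
z=np.load("/tmp/side.npz");P=z["P"]
m=(P[...,2]>.012)&(P[...,2]<.028)&(P[...,0]>.33)&(P[...,0]<.66)&(P[...,1]>.06)&(P[...,1]<.42)
print(cv2.minAreaRect(P[m][:,:2].astype(np.float32)))
c=cam("side");save("s2",cv2.resize(c[0],(640,480)));o=ctrl.get_obs();print(o["tool_pos"],o["tool_rot"],o["contact_force"],o["q"])
E
```

```text
side 336 [[0.246, -0.238, 0.138], [0.294, -0.183, 0.143], [0.342, -0.126, 0.216]]Traceback (most recent call last):
  File "<stdin>", line 5, in <module>
    return _quantile_unchecked(
        a, q, axis, out, overwrite_input, method, keepdims, weights)
    return _ureduce(a,
                    func=_quantile_ureduce_func,
    ...<5 lines>...
                    overwrite_input=overwrite_input,
                    method=method)
    r = func(a, **kwargs)
    result = _quantile(arr,
                       quantiles=q,
    ...<2 lines>...
                       out=out,
                       weights=wgt)
    slices_having_nans = np.isnan(arr[-1, ...])
                                  ~~~^^^^^^^^^
IndexError: index -1 is out of bounds for axis 0 with size 0
```

Emit:
jog_arm --pt "0.3 0 0 0 0 0 -1" --pt "0.6 0 0 0 0 0 -1" --pt "1 0.05 0 0 0 0 -1" --pt "1 0.05 0 0 0 0 -1" --pt "1 0.05 0 0 0 0 -1" --pt "1 0.05 0 0 0 0 -1" --pt "1 0.05 0 0 0 0 -1" --pt "1 0.05 0 0 0 0 -1"

```text
t: 17.05
tool_pos: [0.4685, -0.0859, 0.3373]
tool_rot: [-2.256, -2.183, 0.001]
contact_force: [-0.1, -0.4, -4.8]
opening: 0.0091
grip_force: 39.7
```

Emit:
jog_arm --pt "1 0.05 0 0 0 0 -1" --pt "1 0.05 0 0 0 0 -1" --pt "1 0.05 0 0 0 0 -1" --pt "1 0.05 0 0 0 0 -1" --pt "1 0.05 0 0 0 0 -1" --pt "1 0.05 0 0 0 0 -1" --pt "1 0.05 0 0 0 0 -1" --pt "1 0.05 0 0 0 0 -1"

```text
t: 17.85
tool_pos: [0.4815, 0.0736, 0.3373]
tool_rot: [-2.256, -2.184, 0.002]
contact_force: [-0.0, 0.4, -5.4]
opening: 0.0089
grip_force: 39.7
```

Emit:
jog_arm --pt "1 0.05 0 0 0 0 -1" --pt "1 0.05 0 0 0 0 -1" --pt "1 0 0 0 0 0 -1" --pt "1 0 0 0 0 0 -1" --pt "1 0 0 0 0 0 -1" --pt "0.8 0 0 0 0 0 -1" --pt "0.4 0 0 0 0 0 -1" --pt "0 0 0 0 0 0 -1"

```text
t: 18.65
tool_pos: [0.4878, 0.1969, 0.3377]
tool_rot: [-2.255, -2.185, 0.002]
contact_force: [0.7, 0.2, -4.6]
opening: 0.0087
grip_force: 39.7
```

```bash
python3 - <<'E'
from h import *
c=cam("side");save("s3",cv2.resize(c[0],(640,480)));o=ctrl.get_obs();print(o["tool_pos"],o["tool_rot"],o["contact_force"],o["wrist_torque"],o["q"])
P=c[1];z=np.load("/tmp/side.npz");P0=z["P"]
m=(P0[...,2]>.012)&(P0[...,2]<.028)&(P0[...,0]>.33)&(P0[...,0]<.66)&(P0[...,1]>.06)&(P0[...,1]<.42)
print(cv2.minAreaRect(P0[m][:,:2].astype(np.float32)))
E
```

```text
[0.48798425 0.19594084 0.33784599] [-2.25711764 -2.18490726  0.00241035] [ 0.16065342 -0.2318148  -4.05004848] [-0.10166079  0.01370053 -0.00076974] [ 2.40576050e-01 -2.25361427e-01  1.69930310e+00 -6.12068914e-04
  1.66907233e+00  2.73025935e-01]
((0.5033499598503113, 0.23739612102508545), (0.2201078087091446, 0.2633156180381775), 11.09023666381836)
```

View pics/s3.png

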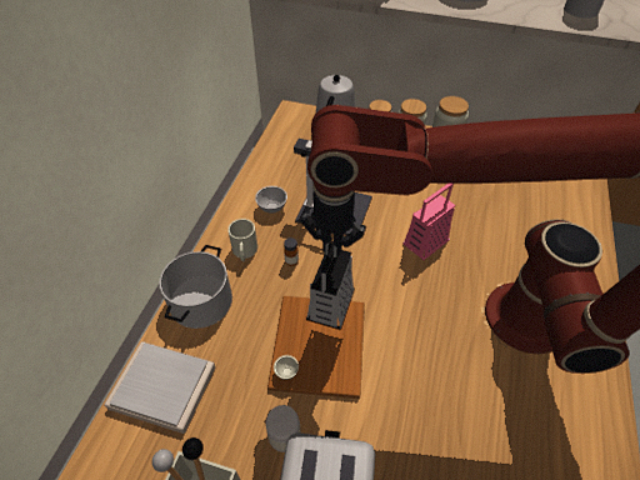

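Emit:
jog_arm --pt "0.6 0.2 0.3 0 0 0 -1" --pt "0.6 0.2 0.6 0 0 0 -1" --pt "0 0 0.8 0 0 0 -1" --pt "0 0 0.8 0 0 0 -1" --pt "0 0 0.8 0 0 0 -1" --pt "0 0 0.7 0 0 0 -1" --pt "0 0 0.5 0 0 0 -1" --pt "0 0 0.3 0 0 0 -1"

```text
t: 19.5
tool_pos: [0.4969, 0.2191, 0.2409]
tool_rot: [-2.258, -2.183, 0.002]
contact_force: [-1.1, -0.0, -2.7]
opening: 0.0089
grip_force: 39.7
```

Emit:
jog_arm --pt "0 0 0.3 0 0 0 -1" --pt "0 0 0.2 0 0 0 -1" --pt "0 0 0.1 0 0 0 -1" --pt "0 0 0 0 0 0 -1" --pt "0 0 0 0 0 0 -1"

```text
t: 20.0
tool_pos: [0.4976, 0.2195, 0.231]
tool_rot: [2.258, 2.184, 0.001]
contact_force: [-0.1, -0.1, -3.3]
opening: 0.0089
grip_force: 39.7
```

Emit:
jog_arm --pt "0 0 0.15 0 0 0 -1" --pt "0 0 0.15 0 0 0 -1" --pt "0 0 0.15 0 0 0 -1" --pt "0 0 0.1 0 0 0 -1" --pt "0 0 0 0 0 0 -1"

```text
t: 20.5
tool_pos: [0.4971, 0.2194, 0.2189]
tool_rot: [-2.258, -2.184, 0.001]
contact_force: [-0.0, -0.6, -4.5]
opening: 0.009
grip_force: 39.7
```

Emit:
jog_arm --pt "0 0 0.05 0 0 0 -1" --pt "0 0 0.05 0 0 0 -1" --pt "0 0 0 0 0 0 -1"

```text
t: 20.8
tool_pos: [0.4973, 0.2195, 0.2174]
tool_rot: [-2.258, -2.184, 0.0]
contact_force: [-0.2, 0.8, -3.5]
opening: 0.0091
grip_force: 39.7
```

Emit:
jog_arm --pt "0 0 0.05 0 0 0 -1" --pt "0 0 0.05 0 0 0 -1" --pt "0 0 0 0 0 0 -1"

```text
t: 21.1
tool_pos: [0.4976, 0.2195, 0.2161]
tool_rot: [2.258, 2.184, 0.001]
contact_force: [-0.6, -0.0, -1.9]
opening: 0.009
grip_force: 40.1
```

Emit:
jog_arm --pt "0 0 0.05 0 0 0 -1" --pt "0 0 0 0 0 0 -1"

```text
t: 21.3
tool_pos: [0.498, 0.2195, 0.2162]
tool_rot: [2.257, 2.183, 0.003]
contact_force: [-2.7, -0.6, 3.7]
opening: 0.0086
grip_force: 40.8
```

Emit:
jog_arm --pt "0 0 0.05 0 0 0 -1" --pt "0 0 0 0 0 0 -1"

```text
t: 21.5
tool_pos: [0.4984, 0.2196, 0.2162]
tool_rot: [2.257, 2.183, 0.004]
contact_force: [-2.5, -1.8, 8.2]
opening: 0.0089
grip_force: 41.3
```

Emit:
jog_arm --pt "0 0 -0.05 0 0 0 -1" --pt "0 0 0 0 0 0 -0.8" --pt "0 0 0 0 0 0 -0.7" --pt "0 0 0 0 0 0 -0.6" --pt "0 0 0 0 0 0 -0.4" --pt "0 0 0 0 0 0 -0.2" --pt "0 0 0 0 0 0 0" --pt "0 0 0 0 0 0 0" --grip_force 20

```text
t: 22.3
tool_pos: [0.4973, 0.2195, 0.2144]
tool_rot: [-2.258, -2.184, 0.0]
contact_force: [-0.8, 0.3, -0.8]
opening: 0.0425
grip_force: 0.0
```

Emit:
jog_arm --pt "0 0 -0.2 0 0 0 0" --pt "0 0 -0.5 0 0 0 0" --pt "0 0 -0.8 0 0 0 0" --pt "0 0 -1 0 0 0 0" --pt "0 0 -1 0 0 0 0" --pt "0 0 -1 0 0 0 0" --pt "0 0 -1 0 0 0 0" --pt "0 0 0 0 0 0 0"

```text
t: 23.1
tool_pos: [0.4989, 0.2199, 0.3301]
tool_rot: [2.255, 2.181, 0.012]
contact_force: [-0.3, 0.3, 0.5]
opening: 0.0427
grip_force: 0.0
```

```bash
python3 - <<'E'
from h import *
c=cam("side");w=cam("wrist");save("s4",np.hstack([c[0][150:384,150:400],w[0][100:334,120:370]]));o=ctrl.get_obs();print(o["t"],o["tool_pos"],o["contact_force"])
P=w[1];q=P[(P[...,2]>.215)&(P[...,2]<.24)&(P[...,0]>.4)&(P[...,0]<.6)&(P[...,1]>.1)&(P[...,1]<.3)]
print(len(q),np.percentile(q,[2,50,98],axis=0).round(4).tolist())
E
```

```text
23.2 [0.49763395 0.21954577 0.32564186] [-0.2231556   0.34359236 -1.22107549]
1727 [[0.4916, 0.1651, 0.23], [0.4973, 0.2284, 0.2323], [0.503, 0.2783, 0.2337]]
```

View pics/s4.png

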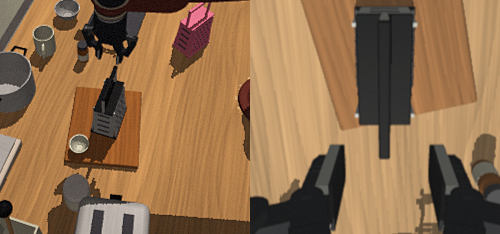

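The grater stands upright on the board: the bar top is level at z 0.233 and its centre is at (0.497, 0.22). The whole foot is on the board, the ramekin is clear, and the gripper is free.

```bash
python3 -c "
from station import ctrl
print(ctrl.finish_job())"
```

```text
the job is handed in; nothing more can be done
None
```

The grater is off the hook and standing upright on the chopping board, released. Contact forces measured at the gripper stayed under about 8.5 N throughout. The job is handed in at about 23 s; no verdict was returned.

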